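Clamp a separation column in its bench holder

ROBOT

A 7-joint arm with a two-finger parallel gripper is mounted at the origin on a cart in front of the work surface, level with it; the furniture and walls round the work are solid. World frame = base frame: x ahead of the robot, y to its left, z up, the work surface at z = 0. Lengths are in m, angles in rad, forces in N, time in s.
With the tool pointing down it reaches from about 0.4 to 0.85 m from the base axis. Payload 10.4 kg.
Tool frame: the origin (TCP) lies between the finger pads; the fingertips stand 17 mm ahead of it and the grasp point (between the pads) lies 2 mm behind it; z points along the fingers, y is the line along which they close (so a half turn about z gives the same grasp; the last joint's range is limited). The gripper opens to 85 mm and grips with 20 to 120 N. Pads are 22 mm wide; open, the fingers measure 114 mm over their backs; the gripper's body (76 mm by 85 mm) begins 54 mm behind the grasp point. The pads swing forward as they close: fully open they stand 13 mm farther back than shut.
Start: joints at [-1.143, 0.332, -0.065, 1.46, 0.022, 1.35, -0.088], TCP at [0.272, 0.563, 0.248] pointing down, gripper open.
Joint ranges: [-2.6, 2.6], [-0.5, 2.12], [-1.47, 1.34], [0.16, 2.42], [-1.27, 4.41], [0.06, 2.06], [-2.6, 2.6]. Speed limits (rad/s): [2.22, 2.22, 2.79, 2.79, 3.14, 3.14, 3.14].

INTERFACE

Orientations are given as a unit quaternion [x, y, z, w].
In Python, from workcell import readout, imaging, manip gives the robot as it stands. The module is installed in compiled form; this text tells all that it offers.
- The arm moves only by the shell command python3 -m crank 'ROWS' [OPENING] [FORCE]. ROWS is JSON, a list of rows, each a list of 4 numbers: the shift along the tool's x, y, z as a fraction of full scale, then the turn about the tool's z as a fraction of full scale. In form: [[x, y, z, yaw], ...]. A call has 1 to 5 rows; each row is the pose to reach, as a shift and turn from the pose commanded when the call began, along the tool's axes at that moment; what a row does not reach only later rows make up. Full scale, the value 1, is 400 mm for a shift and 60 degrees for a turn. A row lasts 1/12 s, in which the tool goes at most 41.7 mm and 7.16 degrees, less where a joint would pass 70% of its speed; a pose out of reach is approached as far as the arm can. A call with a number of a shift or a turn outside -1 to 1 is refused whole. A call with a gripper value outside its range is refused whole. OPENING is the gripper command: -1 is shut, 1 is fully open, values between are in proportion, set as the call begins (- or left out, the last holds). The fingers move at their own pace and stop on an object; FORCE is the grip in N (left out, the last holds). Time passes only in rows, so rows that repeat a pose let the fingers close. It gives the time, the measured TCP pose, the force, the opening and the grip force at its end, in the units of the state.
- readout.get_obs(): the state, without advancing time (a new reading comes with each control period).
- imaging.camera(name): name is "scene" or "top" or "wrist"; returns a dict with "color" (480x640x3 uint8, red, green, blue), "fx", "fy", "cx", "cy" (pixels), "rvec" (rotation vector, rad) and "tvec" (3), from world to camera coordinates, as OpenCV has them. Camera axes: x right, y down, z forward; pixel columns grow to the right and rows downward; lengths in m; the calibration is good to about 2 mm. A picture is of the moment at which its call begins. There is no depth.
- manip.hand_in(): hands the job in; it is judged then, once.
The state is a dict: "clock": time; "joint_pos": joint angles; "joint_velocities": joint speeds; "tau": joint torques, N m; "position": TCP position; "ee_rot": TCP orientation; "ft_force": force on the tool from outside, world axes, zero at the start; "torque": the same for the moment, N m; "grip_width": opening from 0.0 (shut) to 1.0 (fully open); "grasp_force": force on a finger pad.
Only numpy, scipy, OpenCV 4.12 (cv2) and the standard library are available. Lean on these libraries where they do the work, as an engineer would, in place of code of your own. Each camera call takes 0.05 s, during which the arm holds its last target. There are 200 camera calls.

TASK

Clamp the steel column in its bench holder: with the back or tip of a finger, push the blue strap round over the column until it rests against its stop, and only then push the red cam lever fully down so that the rubber foot presses on the column. Only touch and push: grasp and lift nothing, and leave the column lying in its saddles and the beaker, bottle and spanner where they are.

Things in the scene. Friction and masses are not known exactly. Their poses are not given: they have to be found in the camera images.
- holder: (All sizes in mm.) Bench holder, fixed to the desk. Origin: on the desk surface, below the middle of the two saddles. Dark steel base plate 12 thick, from x -47 to +82 and y -75 to +75. Two black saddles (tops 42 above the desk) at y -45 and +45 carry the column, which lies along the holder's y axis. The strap's steel pivot post (diameter 26) stands at x +60, y 0. The strap's stop pin (diameter 10, 76 tall) stands at x +30, y +17.5. z is up.
- strap (a joint): Swing of the blue strap about the vertical pivot post, rad. 0 = fully open: the strap points to the holder's -y. It grows as the strap swings clockwise seen from above; 1.60 = home on its stop: the strap points to the holder's -x, square across the column. The strap is a level bar 150 long from the pivot axis, 24 wide and 18 tall, from 62 to 80 above the desk. Friction 0.15 N m: about 1 N at the push point moves it, and it stays where it is left.
- strap_pivot (a point): Point on the strap's pivot axis, at the strap's top face, 80 above the desk.
- strap_push (a point): Point in the middle of the strap's bar, 135 from the pivot axis and 71 above the desk; the strap's upright side faces lie 12 to either side of it. Moves with the strap; its direction from strap_pivot is the strap's direction. Nothing stands on the outer 70 of the strap.
- lever (a joint): Red cam lever on top of the strap, rad. 0 = raised: 0.82 rad (47 deg) above the level, leaning toward the strap's pivot; it grows as the lever is pushed down toward the pivot; 0.78 = fully down, lying nearly level above the strap. Needs about 2 N across the lever at the pad, 3 N at the end; it stays where it is left. As it goes down it drives the foot below the strap down by up to 7.
- lever_axis (a point): Axis of the cam lever (level, square to the strap), 65 from the strap's pivot axis toward the strap's free end and 94 above the desk. Moves with the strap.
- lever_pad (a point): Middle of the red lever's pad (34 long, 20 wide, 9 thick), 70 from lever_axis along the lever; the lever's end is 87 from the axis. With the lever fully down this point is about 5 beyond the strap's pivot axis and 97 above the desk. A finger that follows its arc about lever_axis presses more easily than one going straight down, which can catch on the lever's end.
- foot: Round black rubber foot, diameter 20, sprung, below the strap under the lever's axis. Raised, its underside is 48 above the desk, 4.5 above the column; with the strap home and the lever down it presses on the column with about 6 N. Origin: at the strap's underside, 14 above the foot's underside.
- column: Steel separation column, 182 long, shank diameter 9.6, end nuts 15; lies loose in the saddles along the holder's y. Origin: below its middle at the level of the nuts' underside, 32 above the desk; the shank's top is 43.5 above the desk.
- beaker: Small glass beaker, diameter 56 to 60, 72 tall, on the desk on the holder's +y side. Origin: centre of its underside.
- bottle: White buffer bottle with blue cap, diameter 56, 103 tall, on the desk on the holder's +y side. Origin: centre of its underside.
- spanner: Flat steel spanner 158 x 23 x 5, lying on the desk off the holder's -x edge. Origin: centre of its underside.

How it is judged:
By the outcome, as a careful person would: the job done as asked, in the order asked, and still so for the second after the job is handed in, with the robot touching nothing.
It also fails if it takes over 42 s, if anything falls off the work surface, if the arm or the gripper's body presses on something with over 40 N, if the wrist force passes 120 N, or if a joint passes its speed limit or range.

## Working session

There is one attempt and no reset: what is moved stays moved. The work goes in short steps, Python scripts to look and compute and a shell command to move; the robot and the scene stay as the last step left them, time stands still between calls to the robot, and variables do not carry over. Pictures are saved under pics/ and viewed, at most 10 in all, crops included, and the job is handed in when it is done.

```bash
mkdir -p pics
cat > h.py <<'E'
import numpy as np,cv2
from workcell import readout,imaging,manip
def snap(n,f):
    c=imaging.camera(n); cv2.imwrite('pics/'+f,c['color'][:,:,::-1]); return c
def cam(n):
    c=imaging.camera(n); return c
def ray(c,u,v,z):
    R=cv2.Rodrigues(np.array(c['rvec'],float))[0]; t=np.array(c['tvec'],float).ravel()
    d=R.T@np.array([(u-c['cx'])/c['fx'],(v-c['cy'])/c['fy'],1]); o=-R.T@t
    return o+d*(z-o[2])/d[2]
def proj(c,p):
    P=np.array([[c['fx'],0,c['cx']],[0,c['fy'],c['cy']],[0,0,1]])
    return cv2.projectPoints(np.array(p,float).reshape(-1,1,3),np.array(c['rvec'],float),np.array(c['tvec'],float),P,None)[0].reshape(-1,2)
E
python3 - <<'E'
from h import *
snap('top','t1.png');snap('scene','s1.png')
o=readout.get_obs();print(o)
E
```

```text
{'clock': 0.1, 'joint_pos': array([-1.14257841,  0.33282861, -0.06472012,  1.46082516,  0.02161341,
        1.34990732, -0.08850124]), 'joint_velocities': array([ 4.65761555e-05, -5.85433399e-04, -7.76987185e-04, -1.41203660e-03,
        8.49483869e-04, -1.31549557e-03,  1.83843453e-03]), 'tau': array([ 2.45443844e-03, -6.26748848e+01,  4.94593859e-02, -3.92425418e+01,
        1.63958583e-02,  7.01422192e-03,  3.07654454e-05]), 'position': array([0.27217592, 0.5622865 , 0.24759845]), 'ee_rot': array([ 2.23485814e-01,  9.74706974e-01, -6.26331845e-04, -1.11446751e-04]), 'ft_force': array([0.48769846, 1.04058054, 0.57079799]), 'torque': array([-0.01175066,  0.02696982, -0.02561627]), 'grasp_force': 0.0, 'grip_width': 0.9987099283620701}
```

View pics/t1.png

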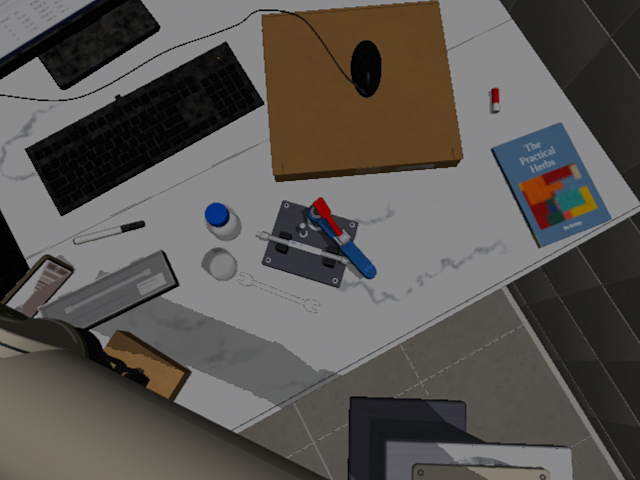

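View pics/s1.png

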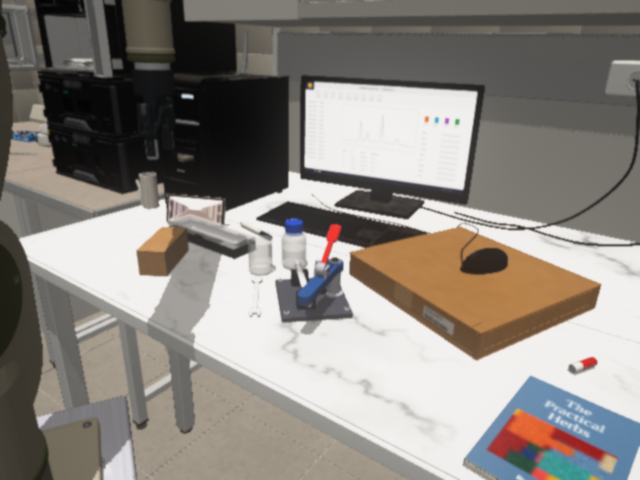

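The top view shows the holder plate at about (310,243), with the strap running from a pivot near (318,212) to a tip near (370,272). The beaker is at (219,264), the bottle at (217,215) and the spanner at (280,293). I'll zoom in.

Run:
```python
from h import *
im=cv2.imread('pics/t1.png')[185:305,240:390]
cv2.imwrite('pics/t1z.png',cv2.resize(im,None,fx=5,fy=5,interpolation=cv2.INTER_CUBIC))
c=cam('top')
for u,v,z in [(219,264,.0),(217,215,.1),(370,272,.08),(310,243,.012)]: print(ray(c,u,v,z).round(3))
R=cv2.Rodrigues(np.array(c['rvec']))[0];print((-R.T@np.ravel(c['tvec'])).round(3),c['fx'])
```

```text
[0.447 0.47  0.   ]
[0.515 0.461 0.1  ]
[0.429 0.197 0.08 ]
[0.49  0.302 0.012]
[0.284 0.28  0.998] 544.8455930531695
```

View pics/t1z.png

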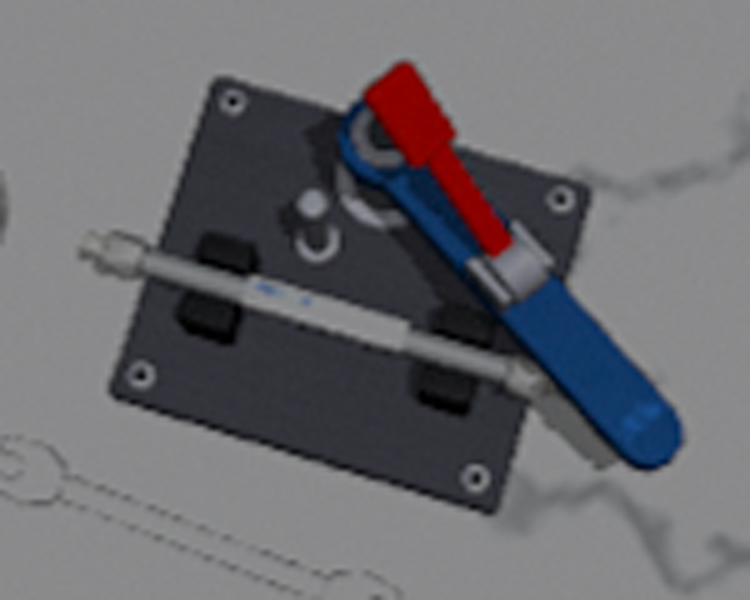

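The zoomed crop shows the plate corners at (218,75), (592,185), (495,515) and (110,392) in crop pixels, the stop pin top at (313,203) and the strap end centre near (650,435). The strap has a partial swing and its tip is past the column's -y end.

```bash
cat >> h.py <<'E'
from scipy.optimize import least_squares
def H(p,pose):
    x,y,a=pose;p=np.array(p,float).reshape(-1,3)
    return np.c_[x+np.cos(a)*p[:,0]-np.sin(a)*p[:,1],y+np.sin(a)*p[:,0]+np.cos(a)*p[:,1],p[:,2]]
def strap(q,r,z,off=0): # holder pt at angle q, radius r; off = lateral toward clockwise side
    d=np.array([-np.sin(q),-np.cos(q)]);n=np.array([-np.cos(q),np.sin(q)])
    return [*(np.array([.06,0])+r*d+off*n),z]
E
python3 - <<'E'
from h import *
c=cam('top')
z=np.array([(218,75),(592,185),(495,515),(110,392),(313,203)])
px=np.array([240,185])+(z+.5)/5-.5
m=[(.082,.075,.012),(.082,-.075,.012),(-.047,-.075,.012),(-.047,.075,.012),(.03,.0175,.076)]
r=least_squares(lambda s:(proj(c,H(m,s))-px).ravel(),[.49,.3,-.2])
print(r.x,r.fun.round(1))
pose=r.x;np.save('pose.npy',pose)
ti=np.array([240,185])+np.array([650,430])/5
tip=ray(c,*ti,.08);a=pose[2]
d=tip[:2]-H([.06,0,.08],pose)[0,:2];dh=np.array([[np.cos(a),np.sin(a)],[-np.sin(a),np.cos(a)]])@d
q=np.arctan2(-dh[0],-dh[1]);print('q',q,'r',np.hypot(*dh))
for n,p in dict(pivot=(.06,0,.08),pin=(.03,.0175,.076)).items():print(n,H(p,pose))
for qq in (q,1.6):print('push',H(strap(qq,.135,.071),pose),'leverax',H(strap(qq,.065,.094),pose))
o=readout.get_obs();from scipy.spatial.transform import Rotation as R
print(R.from_quat(o['ee_rot']).as_matrix().round(3))
c2=cam('scene');print(proj(c2,H([strap(q,.15,.08),(.06,0,.08),(-.047,-.075,.012)],pose)))
for u,v,zz in [(240,278,0),(320,305,0)]:print('sp',ray(c,u,v,zz))
E
```

```text
[ 0.47435232  0.30667599 -0.26699265] [-0.6 -0.7  1.   0.2  0.4  0.  -0.9  0.4  0.1  0. ]
q 0.5578790347705828 r 0.13806224956774008
pivot [[0.53222644 0.29084608 0.08      ]]
pin [[0.50790644 0.31564099 0.076     ]]
push [[0.43307425 0.19922817 0.071     ]] leverax [[0.4844865  0.24673375 0.094     ]]
push [[0.4031052  0.33025046 0.071     ]] leverax [[0.47005696 0.30981856 0.094     ]]
[[-0.9    0.436 -0.   ]
 [ 0.436  0.9   -0.001]
 [-0.    -0.001 -1.   ]]
[[301.25217844 296.80741461]
 [334.79588129 261.44794375]
 [281.24061139 317.69792317]]
sp [0.42224508 0.42942932 0.        ]
sp [ 3.77818645e-01  2.80201296e-01 -1.11022302e-16]
```

```bash
cat >> h.py <<'E'
from scipy.spatial.transform import Rotation as Ro
pose=np.load('pose.npy') if __import__('os').path.exists('pose.npy') else None
def rows(*pts):
    o=readout.get_obs();M=Ro.from_quat(o['ee_rot'])
    print('at',o['position'].round(4),'F',o['ft_force'].round(1),'t',o['clock'])
    for p in pts:
        p=np.ravel(p);print(p.round(4),'->',(M.inv().apply(p-o['position'])/.4).round(3),'dist',np.linalg.norm(p-o['position']).round(3))
E
python3 - <<'E'
from h import *
t=H(strap(.56,.13,.18,-.05),pose)[0];t2=t.copy();t2[2]=.08
rows(np.r_[t[:2],.248],t,t2)
E
```

```text
at [0.2722 0.5624 0.248 ] F [ 0.8 -0.1  0. ] t 0.25
[0.4704 0.166  0.248 ] -> [-0.878 -0.676  0.   ] dist 0.443
[0.4704 0.166  0.18  ] -> [-0.878 -0.676  0.17 ] dist 0.448
[0.4704 0.166  0.08  ] -> [-0.878 -0.676  0.42 ] dist 0.474
```

```bash
python3 -m crank '[[-0.08,-0.06,0,0],[-0.16,-0.12,0,0],[-0.24,-0.18,0,0],[-0.32,-0.245,0,0],[-0.4,-0.31,0,0]]' -1; python3 -m crank '[[-0.08,-0.06,0,0],[-0.16,-0.12,0,0],[-0.24,-0.18,0,0],[-0.32,-0.245,0,0],[-0.4,-0.31,0,0]]';python3 -m crank '[[-0.04,-0.03,0,0],[-0.078,-0.056,0,0],[-0.078,-0.056,0.08,0],[-0.078,-0.056,0.16,0],[-0.078,-0.056,0.16,0]]'
python3 - <<'E'
from h import *
t=H(strap(.56,.13,.08,-.05),pose)[0]
rows(t); snap('wrist','w1.png'); snap('scene','s2.png')
E
```

```text
clock: 0.67
position: [0.3628, 0.3794, 0.2483]
ee_rot: [0.223, 0.975, 0.0, -0.0]
ft_force: [0.8, 0.6, 0.1]
grip_width: 0.299
grasp_force: 0.0
clock: 1.08
position: [0.4527, 0.198, 0.2485]
ee_rot: [0.223, 0.975, 0.0, 0.0]
ft_force: [0.2, -0.2, 0.4]
grip_width: -0.005
grasp_force: 0.0
clock: 1.5
position: [0.4679, 0.1647, 0.1792]
ee_rot: [0.224, 0.975, -0.003, -0.003]
ft_force: [-0.7, 0.2, -1.7]
grip_width: 0.004
grasp_force: 0.0
at [0.4679 0.1647 0.1792] F [-0.7  0.2 -1.7] t 1.5
[0.4704 0.166  0.08  ] -> [-0.005  0.007  0.248] dist 0.099
```

View pics/w1.png

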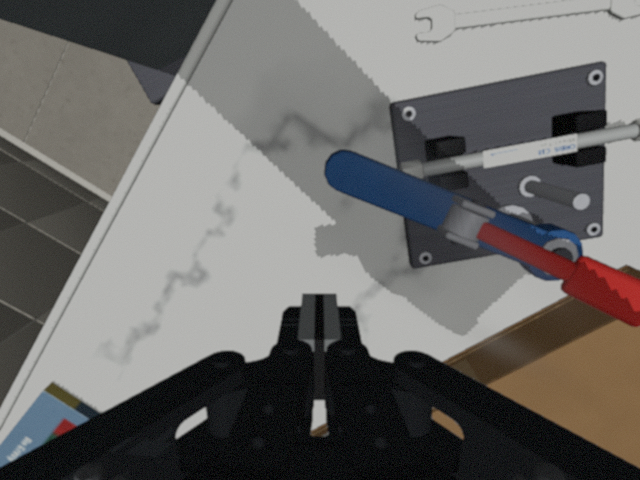

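The wrist view shows the shut fingers at (320,330), clear of the strap. The strap end centre is at about (348,172) and its pivot at about (566,250).

Run:
```python
from h import *
c=cam('wrist')
e=ray(c,348,172,.08);p=ray(c,566,250,.08);print(e,p,H([.06,0,.08],pose),H(strap(.56,.138,.08),pose))
print(proj(c,H([(.082,.075,.012),(.082,-.075,.012),(-.047,-.075,.012),(.03,.0175,.076)],pose)))
t=lambda q,off,r=.13:H(strap(q,r,.08,off),pose)[0]
o=readout.get_obs();a=o['position']; 
rows(np.r_[a[:2],.08],t(.56,-.035))
for q in (.7,.85,1.0,1.15,1.3,1.45,1.55,1.6):
    n=t(q,0)-t(q,-1); M=Ro.from_quat(o['ee_rot']).inv().apply(n); s=.0145*abs(M[1])+.011*abs(M[0])
    print(q,s.round(4));rows(t(q,-.012-s))
```

```text
[0.43538682 0.20224792 0.08      ] [0.53755293 0.3034674  0.08      ] [[0.53222644 0.29084608 0.08      ]] [[0.43067246 0.1974074  0.08      ]]
[[593.43055385 233.41165199]
 [404.43197349 266.00084083]
 [382.62341658  99.981338  ]
 [568.43081281 197.58260874]]
at [0.471  0.1666 0.1856] F [ 0.1 -0.2  0.6] t 1.65
[0.471  0.1666 0.08  ] -> [ 0.    -0.     0.264] dist 0.106
[0.4603 0.1771 0.08  ] -> [0.036 0.012 0.264] dist 0.107
0.7 0.0167
at [0.471  0.1666 0.1856] F [ 0.1 -0.2  0.6] t 1.65
[0.4415 0.1934 0.08  ] -> [0.096 0.028 0.264] dist 0.113
0.85 0.0176
at [0.471  0.1666 0.1856] F [ 0.1 -0.2  0.6] t 1.65
[0.4284 0.2072 0.08  ] -> [0.14  0.045 0.264] dist 0.121
1.0 0.0181
at [0.471  0.1666 0.1856] F [ 0.1 -0.2  0.6] t 1.65
[0.4172 0.2232 0.08  ] -> [0.183 0.069 0.264] dist 0.131
1.15 0.0182
at [0.471  0.1666 0.1856] F [ 0.1 -0.2  0.6] t 1.65
[0.4084 0.2411 0.08  ] -> [0.222 0.1   0.264] dist 0.144
1.3 0.0179
at [0.471  0.1666 0.1856] F [ 0.1 -0.2  0.6] t 1.65
[0.4023 0.2605 0.08  ] -> [0.257 0.137 0.264] dist 0.157
1.45 0.0171
at [0.471  0.1666 0.1856] F [ 0.1 -0.2  0.6] t 1.65
[0.3994 0.281  0.08  ] -> [0.286 0.179 0.264] dist 0.171
1.55 0.0164
at [0.471  0.1666 0.1856] F [ 0.1 -0.2  0.6] t 1.65
[0.3992 0.295  0.08  ] -> [0.301 0.211 0.264] dist 0.181
1.6 0.016
at [0.471  0.1666 0.1856] F [ 0.1 -0.2  0.6] t 1.65
[0.3997 0.302  0.08  ] -> [0.308 0.227 0.264] dist 0.186
```

```bash
python3 -m crank '[[0,0,0.09,0],[0,0,0.18,0],[0,0,0.264,0],[0,0,0.264,0],[0,0,0.264,0]]'; python3 -m crank '[[0.03,0.01,0,0],[0.06,0.02,0,0],[0.095,0.028,0,0],[0.12,0.036,0,0],[0.14,0.045,0,0]]'
python3 - <<'E'
from h import *
rows()
snap('wrist','w2.png')
E
```

```text
clock: 2.07
position: [0.4708, 0.1665, 0.0798]
ee_rot: [0.223, 0.975, -0.0, -0.0]
ft_force: [0.7, 0.3, 1.1]
grip_width: 0.001
grasp_force: 0.0
clock: 2.48
position: [0.4292, 0.2083, 0.0816]
ee_rot: [0.223, 0.975, 0.002, 0.002]
ft_force: [2.1, -1.1, 0.6]
grip_width: -0.003
grasp_force: 0.8
at [0.4292 0.2083 0.0816] F [ 2.1 -1.1  0.6] t 2.4833
```

View pics/w2.png

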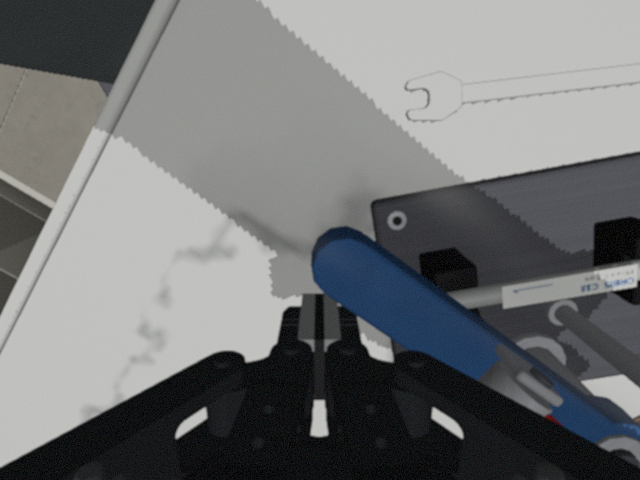

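The fingers at about (320,310) are touching the strap close to its free end at (335,250). I'll continue the arc on a slightly smaller radius.

Run:
```python
from h import *
o=readout.get_obs();t=lambda q,off,r=.115:H(strap(q,r,.08,off),pose)[0]
P=[]
for q in (.9,1.0,1.1,1.2,1.3,1.4,1.5,1.55,1.6,1.65):
    n=t(q,0)-t(q,-1); M=Ro.from_quat(o['ee_rot']).inv().apply(n); s=.0145*abs(M[1])+.011*abs(M[0]);P.append(t(q,-.012-s))
rows(*P)
```

```text
at [0.428  0.2095 0.081 ] F [0.6 1.4 0.4] t 2.5333
[0.4382 0.2182 0.08  ] -> [-0.013  0.031  0.003] dist 0.013
[0.4315 0.2277 0.08  ] -> [0.012 0.045 0.003] dist 0.019
[0.4257 0.238  0.08  ] -> [0.036 0.062 0.003] dist 0.029
[0.421 0.249 0.08 ] -> [0.059 0.081 0.003] dist 0.04
[0.4173 0.2606 0.08  ] -> [0.079 0.103 0.003] dist 0.052
[0.4149 0.2726 0.08  ] -> [0.098 0.128 0.003] dist 0.064
[0.4138 0.285  0.08  ] -> [0.114 0.155 0.003] dist 0.077
[0.4138 0.2913 0.08  ] -> [0.121 0.169 0.003] dist 0.083
[0.4141 0.2976 0.08  ] -> [0.127 0.183 0.003] dist 0.089
[0.4147 0.304  0.08  ] -> [0.132 0.198 0.003] dist 0.095
```

```bash
python3 -m crank '[[-0.005,0.025,0.003,0],[0.012,0.045,0.003,0],[0.036,0.062,0.003,0],[0.059,0.081,0.003,0],[0.079,0.103,0.003,0]]'; python3 -m crank '[[0.01,0.013,0,0],[0.019,0.025,0,0],[0.027,0.038,0,0],[0.035,0.052,0,0],[0.035,0.052,0,0]]'
python3 - <<'E'
from h import *
rows(); snap('top','t2.png')
im=cv2.imread('pics/t2.png')[185:305,240:390]
cv2.imwrite('pics/t2z.png',cv2.resize(im,None,fx=5,fy=5,interpolation=cv2.INTER_CUBIC))
E
```

```text
clock: 2.95
position: [0.4179, 0.2584, 0.0776]
ee_rot: [0.224, 0.975, -0.0, 0.0]
ft_force: [1.6, -2.1, 0.2]
grip_width: 0.0
grasp_force: 0.9
clock: 3.37
position: [0.4138, 0.2838, 0.0775]
ee_rot: [0.223, 0.975, 0.0, -0.0]
ft_force: [0.0, -0.1, 0.3]
grip_width: -0.001
grasp_force: 0.0
at [0.4138 0.2838 0.0775] F [ 0.  -0.1  0.3] t 3.3667
```

View pics/t2z.png

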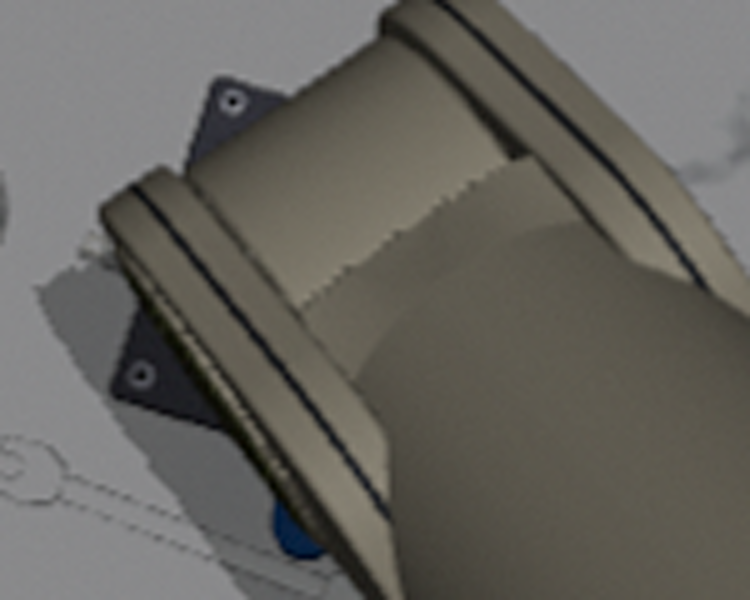

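The arm hides most of the holder. The strap's blue end shows at (300,530) in the crop, nearly home. I'll push on in small steps until the force rises.

```bash
python3 -m crank '[[0.002,0.012,0,0],[0.004,0.024,0,0],[0.006,0.034,0,0],[0.006,0.034,0,0],[0.006,0.034,0,0]]'; python3 -m crank '[[0.001,0.005,0,0],[0.002,0.01,0,0],[0.003,0.015,0,0],[0.003,0.015,0,0],[0.003,0.015,0,0]]'
```

```text
clock: 3.83
position: [0.4176, 0.2957, 0.0773]
ee_rot: [0.223, 0.975, -0.0, -0.0]
ft_force: [-2.8, -3.2, 0.8]
grip_width: -0.002
grasp_force: 1.3
clock: 4.25
position: [0.4178, 0.2967, 0.0768]
ee_rot: [0.225, 0.974, -0.005, -0.002]
ft_force: [-12.7, -21.8, 17.1]
grip_width: 0.0
grasp_force: 12.8
```

```bash
python3 -m crank '[[-0.005,-0.03,0,0],[-0.015,-0.08,0,0],[-0.015,-0.08,-0.1,0],[-0.015,-0.08,-0.2,0],[-0.015,-0.08,-0.28,0]]'; python3 -m crank '[[0,-0.06,-0.08,0],[0,-0.12,-0.08,0],[0,-0.12,-0.08,0],[0,-0.12,-0.08,0],[0,-0.12,-0.08,0]]'
python3 - <<'E'
from h import *
rows(); c=snap('wrist','w3.png')
print(proj(c,H([strap(1.6,.15,.08),strap(1.6,0,.08),(.03,.0175,.076),strap(1.6,.065,.094)],pose)))
E
```

```text
clock: 4.67
position: [0.4113, 0.2704, 0.1924]
ee_rot: [0.224, 0.975, 0.001, 0.001]
ft_force: [0.9, 0.8, 0.8]
grip_width: 0.005
grasp_force: 0.0
clock: 5.08
position: [0.39, 0.2277, 0.2214]
ee_rot: [0.223, 0.975, 0.0, 0.0]
ft_force: [-0.0, 0.3, -0.5]
grip_width: 0.0
grasp_force: 0.0
at [0.39   0.2277 0.2214] F [-0.   0.3 -0.5] t 5.0833
[[460.15773043 163.92125033]
 [469.87351118 355.8109188 ]
 [487.95446491 315.75295952]
 [473.2114699  287.44763684]]
```

View pics/w3.png

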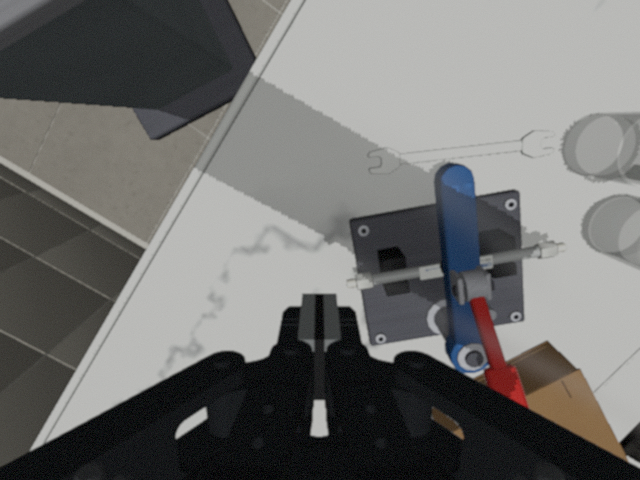

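The strap lies square across the column from (455,165) to (468,357), matching the predicted home position. The column, spanner and glassware haven't moved, and the lever is raised at (505,385). Next I'll push the lever.

```bash
cat >> h.py <<'E'
def lev(g,over=0,back=.011,L=.066):
    f=.82-g; x=L*np.cos(f)-(.0045-over)*np.sin(f); z=.094+L*np.sin(f)+(.0045-over)*np.cos(f)
    return H(strap(1.6,.065-x+back,z+.017),pose)[0]
E
python3 - <<'E'
from h import *
a=lev(0,-.02)
rows(np.r_[a[:2],.2214],a,*[lev(g,.001) for g in (0,.15,.3,.45,.6,.7,.78)],lev(.78,.004,.009))
E
```

```text
at [0.3899 0.2278 0.2212] F [-0.4  0.7  0.1] t 5.1333
[0.4855 0.3051 0.2214] -> [-0.131  0.278 -0.001] dist 0.123
[0.4855 0.3051 0.176 ] -> [-0.131  0.278  0.113] dist 0.131
[0.5002 0.3006 0.1616] -> [-0.169  0.284  0.149] dist 0.145
[0.5069 0.2986 0.1547] -> [-0.186  0.287  0.166] dist 0.152
[0.5127 0.2968 0.1468] -> [-0.201  0.289  0.186] dist 0.159
[0.5172 0.2954 0.1381] -> [-0.213  0.291  0.208] dist 0.166
[0.5204 0.2945 0.1288] -> [-0.221  0.292  0.231] dist 0.173
[0.5218 0.294  0.1224] -> [-0.225  0.293  0.247] dist 0.178
[0.5225 0.2938 0.1171] -> [-0.227  0.293  0.26 ] dist 0.181
[0.5245 0.2932 0.1141] -> [-0.232  0.294  0.268] dist 0.184
```

```bash
python3 -m crank '[[-0.045,0.09,0,0],[-0.09,0.18,0,0],[-0.131,0.278,0,0],[-0.131,0.278,0.06,0],[-0.131,0.278,0.113,0]]'; python3 -m crank '[[0,0,0,0],[-0.02,0.003,0.018,0],[-0.038,0.006,0.036,0],[-0.055,0.009,0.053,0],[-0.055,0.009,0.053,0]]'
python3 - <<'E'
from h import *
rows(*[lev(g,.001) for g in (.3,.45,.6,.7,.78)],lev(.78,.004,.009)); snap('wrist','w4.png')
E
```

```text
clock: 5.55
position: [0.487, 0.3069, 0.1744]
ee_rot: [0.223, 0.975, 0.0, 0.0]
ft_force: [-1.7, -0.7, -0.6]
grip_width: 0.001
grasp_force: 0.0
clock: 5.97
position: [0.5082, 0.2969, 0.1545]
ee_rot: [0.224, 0.975, -0.0, 0.0]
ft_force: [-0.4, 0.8, 0.2]
grip_width: -0.002
grasp_force: 0.0
at [0.5082 0.2969 0.1545] F [-0.4  0.8  0.2] t 5.9667
[0.5127 0.2968 0.1468] -> [-0.01   0.005  0.019] dist 0.009
[0.5172 0.2954 0.1381] -> [-0.022  0.007  0.041] dist 0.019
[0.5204 0.2945 0.1288] -> [-0.03   0.008  0.064] dist 0.029
[0.5218 0.294  0.1224] -> [-0.034  0.009  0.08 ] dist 0.035
[0.5225 0.2938 0.1171] -> [-0.035  0.009  0.093] dist 0.04
[0.5245 0.2932 0.1141] -> [-0.041  0.01   0.101] dist 0.044
```

View pics/w4.png

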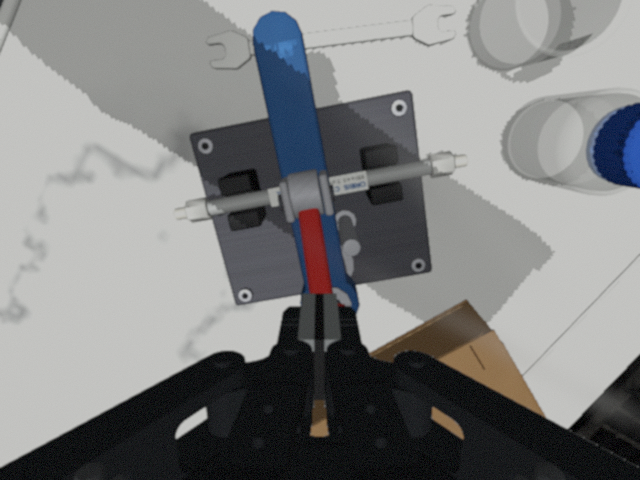

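The fingertips at (320,300) are on the red lever's axis, the strap is home beside its pin at (350,248), and the column is in place. I'll continue down the arc.

```bash
python3 -m crank '[[-0.01,0.004,0.019,0],[-0.022,0.005,0.041,0],[-0.03,0.006,0.064,0],[-0.034,0.007,0.08,0],[-0.034,0.007,0.08,0]]'; python3 -m crank '[[-0.002,0,0.01,0],[-0.007,0.001,0.02,0],[-0.007,0.001,0.025,0],[-0.007,0.001,0.025,0],[-0.007,0.001,0.025,0]]'
python3 - <<'E'
from h import *
rows(lev(.78))
E
```

```text
clock: 6.43
position: [0.5201, 0.2939, 0.1213]
ee_rot: [0.224, 0.975, -0.001, -0.001]
ft_force: [-0.4, 0.2, -0.8]
grip_width: -0.001
grasp_force: 0.0
clock: 6.85
position: [0.5214, 0.2944, 0.1164]
ee_rot: [0.223, 0.975, 0.0, -0.001]
ft_force: [-21.0, -6.9, 37.0]
grip_width: -0.005
grasp_force: 19.0
at [0.5214 0.2944 0.1164] F [-21.   -6.9  37. ] t 6.85
[0.5224 0.2938 0.1181] -> [-0.003 -0.    -0.004] dist 0.002
```

```bash
python3 -m crank '[[0,0,-0.06,0],[0,0,-0.14,0],[0,0,-0.22,0],[0.05,-0.06,-0.27,0],[0.1,-0.12,-0.27,0]]'; python3 -m crank '[[0.08,-0.08,0,0],[0.14,-0.14,0,0],[0.14,-0.14,0,0],[0.14,-0.14,0,0],[0.14,-0.14,0,0]]'
python3 - <<'E'
from h import *
rows(); c=snap('wrist','w5.png');snap('scene','s5.png')
a=cv2.imread('pics/w5.png')[60:460,320:640];b=cv2.imread('pics/s5.png')[200:340,220:380]
b=cv2.resize(b,(457,400),interpolation=cv2.INTER_CUBIC)
cv2.imwrite('pics/f5.png',np.hstack([a,b]))
print(proj(c,lev(.78)-[0,0,.017])-[320,60], proj(c,H([strap(1.6,0,.08),strap(1.6,.15,.08)],pose))-[320,60])
E
```

```text
clock: 7.27
position: [0.4675, 0.2686, 0.2251]
ee_rot: [0.224, 0.975, 0.002, 0.002]
ft_force: [-0.1, 0.2, 1.3]
grip_width: -0.0
grasp_force: 0.0
clock: 7.68
position: [0.3916, 0.2421, 0.2214]
ee_rot: [0.223, 0.975, 0.0, 0.0]
ft_force: [0.1, -0.8, 0.2]
grip_width: -0.006
grasp_force: 0.0
at [0.3916 0.2421 0.2214] F [ 0.1 -0.8  0.2] t 7.6833
[[140.32978203 306.06405257]] [[131.68452821 301.10204792]
 [119.07920733 111.12811015]]
```

View pics/f5.png

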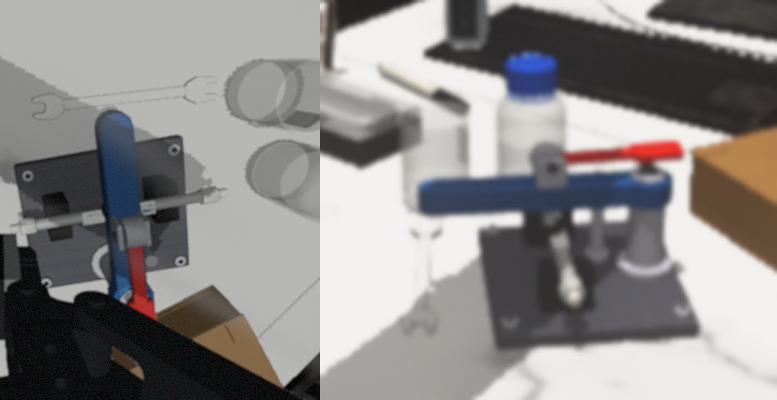

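The lever lies nearly level above the strap, which is still across the column. I'll check the lever angle and the strap angle in numbers.

Run:
```python
from h import *
c=cam('scene');i=c['color'].astype(int)
def pts(q,g):
    f=.82-g;return H([strap(q,.065-l*np.cos(f),.094+l*np.sin(f)) for l in (.02,.053,.087)],pose)
red=(i[...,0]>130)&(i[...,1]<70)&(i[...,2]<70);red[:200]=0;red[320:]=0
v,u=np.nonzero(red[:,220:380]);u=u+220
for lo in range(u.min(),u.max()+1,6):
    k=(u>=lo)&(u<lo+6);print(lo,v[k].mean().round(2),end='; ')
print('red',u.min(),u.max())
for g in (.5,.6,.7,.78): print(g,proj(c,pts(1.6,g)).round(1).tolist())
blue=(i[...,2]>i[...,0]+40);blue[:, :300]=0;blue[:262]=0;blue[:,360:]=0
v,u=np.nonzero(blue);print('blue u',u.min(),u.max(),v[u<u.min()+4].mean())
for q in (1.5,1.55,1.6,1.65):print(q,proj(c,H([strap(q,.15,.071),strap(q,0,.071)],pose)).round(1).tolist())
```

```text
306 254.5; 312 254.5; 318 253.71; 324 253.29; 330 253.1; 336 252.6; 342 252.6; red 306 345
0.5 [[310.5, 252.2], [327.5, 246.5], [345.1, 240.7]]
0.6 [[310.8, 253.2], [328.2, 249.1], [346.1, 244.8]]
0.7 [[310.9, 254.1], [328.6, 251.6], [346.7, 249.1]]
0.78 [[311.0, 254.9], [328.7, 253.7], [346.8, 252.5]]
blue u 307 342 263.61538461538464
1.5 [[254.3, 272.2], [334.6, 265.8]]
1.55 [[253.9, 270.4], [334.6, 265.8]]
1.6 [[253.8, 268.6], [334.6, 265.8]]
1.65 [[253.9, 266.9], [334.6, 265.8]]
```

```bash
python3 -c "
from workcell import manip
print(manip.hand_in())"
```

```text
the job is handed in; nothing more can be done
None
```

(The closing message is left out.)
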